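# Put up the rack arms and lay the wheel spindles on them

## Task

Put up the spindle rack: hook one loose bracket into the slots of each upright of the stand and press it down until it is fully home and its spring catch has snapped in, and drop a stop pin from the stand's pin block all the way into the hole at the front end of each bracket. When both brackets are up, lay every wheel spindle from the worktop straight across the two of them, each in a pair of V saddles of its own, setting it down and not dropping it. Leave the other things on the bench where they are.

Things in the scene. Friction and masses are not known exactly. Their poses are not given: they have to be found in the camera images.
- rack: fixed grey stand: two slotted uprights, 40 mm wide, 171 mm high, centres at y = +75 and -75 mm, on foot rails 44 mm wide, 6 mm high, that reach 148 mm forward. Origin on the worktop, half-way between the uprights, in the plane of their front faces; +x runs back into the uprights, z up. Brackets up, saddle pairs lie 62, 108 and 154 mm in front, settled shanks' axes 127 mm up, give or take 3. Pin block on the front tie bar, 115 mm in front: 26 by 75 mm, top 54 mm up
- seat_left (a point): seat in the left upright (rack +y): where the middle of the lower rear edge of a bracket fully home comes, on the upright's front face, 85 mm above the worktop. +x into the upright, z up; a bracket that is home has these axes, its grip point 70 mm in front and 22 mm up. It goes in level along +x, held 12 to 21 mm too high, until its plate meets the face, then straight down
- seat_right (a point): seat in the right upright (rack -y), as seat_left. Slots, in either upright: two, one above the other, 12 mm wide, 29 mm high, lower edges 14 and 51 mm above the seat, in a 4 mm thick face
- catch_left (a joint): brass spring catch in the left upright's face, 6 mm above the seat, 3 mm proud: m pushed in (0 = out). A bracket going down meets it 9 mm above its seat and rests on it; a push of about 6 to 12 N, best close to the plate, takes it home, and the catch springs out into the hole in the plate's foot (0 again)
- catch_right (a joint): the same catch in the right upright
- bracket_a_grip (a point): loose rack bracket (two alike; either fits either upright): dark steel L standing on its long arm, 208 long, 28 wide, 34 high, with a 4 mm thick, 62 mm high back plate at its +x end. Point: on the arm's middle line, 70 mm in front (-x) of the plate's rear face, 22 mm above the arm's underside; grip here across y. +x runs towards the hooks, z up. 0.35 kg, centre of mass 24 mm in front of it (-x)
- bracket_a_foot (a point): foot of the bracket: middle of the lower rear edge of its back plate, on the arm's underside; same axes as bracket_a_grip. It comes to the seat's point when the bracket is home. The arm's bare top, 34 mm above the foot, is free to press on from 6 to 44 mm in front (-x) of the plate's rear face
- bracket_a_hole (a point): stop-pin hole at the front end of the bracket: middle of its mouth on the arm's top, 192 mm in front (-x) of the plate's rear face, 34 mm above the arm's underside. Hole 11 mm across, straight down through the arm (34 mm)
- bracket_b_hole (a point): as bracket_a_hole
- pin_1_mid (a point): loose steel stop pin, upright: shank 8 mm across, 46 mm long, tapered over the last 5 mm, then a collar 20 mm across, 4 mm high, then a round grip 14 mm across, 36 mm high. Point: middle of the grip, 22 mm above the collar's underside, 68 mm above the tip; z up. 0.06 kg. Starts parked in a 10 mm hole of the pin block on the stand's front tie bar, collar on the block, this point 76 mm above the worktop
- pin_2_mid (a point): the other stop pin, alike; it starts in the pin block's other hole
- bracket_b_grip (a point): the other bracket, alike: as bracket_a_grip. Hooks of either: two, one above the other, 6 mm thick (y), 11 mm out behind the back plate; necks 8 mm high, undersides 14 and 51 mm above the arm's underside; prongs hang 12 mm below the necks. A bracket that is home may droop up to 0.04 rad
- bracket_b_foot (a point): as bracket_a_foot. Saddles of either bracket: three black 90-degree V saddles on the arm, 22 mm wide (y), at 62, 108 and 154 mm in front of the plate's rear face; lips 48 mm above the arm's underside, a settled 16 mm shank's axis 44 mm above it
- spindle_1_mid (a point): loose wheel spindle (all alike), steel: shank 16 mm across, 200 mm long, along y; square head at one end, square nut at the other (24 mm wide, 12 and 14 mm long), then 12 mm of thread; 0.3 kg. Point: on the axis, half-way along the shank, about the centre of mass. On the worktop it lies on its flats, axis 12 mm up. Two or three are present
- spindle_2_mid (a point): another spindle, as spindle_1_mid; may be absent
- spindle_3_mid (a point): another spindle, as spindle_1_mid; may be absent
- wood_block: bystander: hardwood packing block, 45x120x35 mm; not to be disturbed; origin under its centre
- marker: bystander: marker pen, 17x135x16 mm; not to be disturbed; origin under its centre
- tape_roll: bystander: roll of black tape lying flat, 66 mm across, 19 high; not to be disturbed; origin under its centre
- bearing_1: bystander: ball bearing lying flat, 47 mm across, 14 high; not to be disturbed; origin under its centre
- bolt_1: bystander: brass-coloured hex bolt standing on its head, 70 mm tall; not to be disturbed; origin under its centre
- hub_spacer: bystander: alloy spacer ring, 38 mm across, 30 high; not to be disturbed; origin under its centre

How it is judged:
On the way, in this order (a step that is already met when the one before it is completed fails the run):
1. one bracket is hooked in an upright and pressed home (((x of bracket_a_foot in the frame of seat_left between -0.004 and 0.004 m and y of bracket_a_foot in the frame of seat_left between -0.006 and 0.006 m and z of bracket_a_foot in the frame of seat_left between -0.0035 and 0.0035 m and angle between the x axis of bracket_a_foot and the x axis of seat_left, either way round below 0.12 rad and angle between bracket_a_foot's own z axis and vertical below 0.12 rad) or (x of bracket_a_foot in the frame of seat_right between -0.004 and 0.004 m and y of bracket_a_foot in the frame of seat_right between -0.006 and 0.006 m and z of bracket_a_foot in the frame of seat_right between -0.0035 and 0.0035 m and angle between the x axis of bracket_a_foot and the x axis of seat_right, either way round below 0.12 rad and angle between bracket_a_foot's own z axis and vertical below 0.12 rad) or (x of bracket_b_foot in the frame of seat_left between -0.004 and 0.004 m and y of bracket_b_foot in the frame of seat_left between -0.006 and 0.006 m and z of bracket_b_foot in the frame of seat_left between -0.0035 and 0.0035 m and angle between the x axis of bracket_b_foot and the x axis of seat_left, either way round below 0.12 rad and angle between bracket_b_foot's own z axis and vertical below 0.12 rad) or (x of bracket_b_foot in the frame of seat_right between -0.004 and 0.004 m and y of bracket_b_foot in the frame of seat_right between -0.006 and 0.006 m and z of bracket_b_foot in the frame of seat_right between -0.0035 and 0.0035 m and angle between the x axis of bracket_b_foot and the x axis of seat_right, either way round below 0.12 rad and angle between bracket_b_foot's own z axis and vertical below 0.12 rad))), for 0.3 s.
2. both brackets are hooked, one in each upright, and pressed home ((((x of bracket_a_foot in the frame of seat_left between -0.004 and 0.004 m and y of bracket_a_foot in the frame of seat_left between -0.006 and 0.006 m and z of bracket_a_foot in the frame of seat_left between -0.0035 and 0.0035 m and angle between the x axis of bracket_a_foot and the x axis of seat_left, either way round below 0.12 rad and angle between bracket_a_foot's own z axis and vertical below 0.12 rad) and (x of bracket_b_foot in the frame of seat_right between -0.004 and 0.004 m and y of bracket_b_foot in the frame of seat_right between -0.006 and 0.006 m and z of bracket_b_foot in the frame of seat_right between -0.0035 and 0.0035 m and angle between the x axis of bracket_b_foot and the x axis of seat_right, either way round below 0.12 rad and angle between bracket_b_foot's own z axis and vertical below 0.12 rad)) or ((x of bracket_b_foot in the frame of seat_left between -0.004 and 0.004 m and y of bracket_b_foot in the frame of seat_left between -0.006 and 0.006 m and z of bracket_b_foot in the frame of seat_left between -0.0035 and 0.0035 m and angle between the x axis of bracket_b_foot and the x axis of seat_left, either way round below 0.12 rad and angle between bracket_b_foot's own z axis and vertical below 0.12 rad) and (x of bracket_a_foot in the frame of seat_right between -0.004 and 0.004 m and y of bracket_a_foot in the frame of seat_right between -0.006 and 0.006 m and z of bracket_a_foot in the frame of seat_right between -0.0035 and 0.0035 m and angle between the x axis of bracket_a_foot and the x axis of seat_right, either way round below 0.12 rad and angle between bracket_a_foot's own z axis and vertical below 0.12 rad)))), for 0.3 s.
At the end, for the whole second after the job is handed in: a bracket is fully home in each upright (3.5 mm in height, 6 mm sideways, 0.12 rad) with a stop pin fully down (4 mm) in its end hole, and every spindle present rests straight (0.1 rad) across both in a pair of V saddles of its own (8 mm from the saddles' middle, 15 mm endways) ((((x of bracket_a_foot in the frame of seat_left between -0.004 and 0.004 m and y of bracket_a_foot in the frame of seat_left between -0.006 and 0.006 m and z of bracket_a_foot in the frame of seat_left between -0.0035 and 0.0035 m and angle between the x axis of bracket_a_foot and the x axis of seat_left, either way round below 0.12 rad and angle between bracket_a_foot's own z axis and vertical below 0.12 rad) and (x of bracket_b_foot in the frame of seat_right between -0.004 and 0.004 m and y of bracket_b_foot in the frame of seat_right between -0.006 and 0.006 m and z of bracket_b_foot in the frame of seat_right between -0.0035 and 0.0035 m and angle between the x axis of bracket_b_foot and the x axis of seat_right, either way round below 0.12 rad and angle between bracket_b_foot's own z axis and vertical below 0.12 rad)) or ((x of bracket_b_foot in the frame of seat_left between -0.004 and 0.004 m and y of bracket_b_foot in the frame of seat_left between -0.006 and 0.006 m and z of bracket_b_foot in the frame of seat_left between -0.0035 and 0.0035 m and angle between the x axis of bracket_b_foot and the x axis of seat_left, either way round below 0.12 rad and angle between bracket_b_foot's own z axis and vertical below 0.12 rad) and (x of bracket_a_foot in the frame of seat_right between -0.004 and 0.004 m and y of bracket_a_foot in the frame of seat_right between -0.006 and 0.006 m and z of bracket_a_foot in the frame of seat_right between -0.0035 and 0.0035 m and angle between the x axis of bracket_a_foot and the x axis of seat_right, either way round below 0.12 rad and angle between bracket_a_foot's own z axis and vertical below 0.12 rad))) and (((x of pin_1_mid in the frame of bracket_a_hole between -0.006 and 0.006 m and y of pin_1_mid in the frame of bracket_a_hole between -0.006 and 0.006 m and z of pin_1_mid in the frame of bracket_a_hole between 0.018 and 0.026 m) and (x of pin_2_mid in the frame of bracket_b_hole between -0.006 and 0.006 m and y of pin_2_mid in the frame of bracket_b_hole between -0.006 and 0.006 m and z of pin_2_mid in the frame of bracket_b_hole between 0.018 and 0.026 m)) or ((x of pin_1_mid in the frame of bracket_b_hole between -0.006 and 0.006 m and y of pin_1_mid in the frame of bracket_b_hole between -0.006 and 0.006 m and z of pin_1_mid in the frame of bracket_b_hole between 0.018 and 0.026 m) and (x of pin_2_mid in the frame of bracket_a_hole between -0.006 and 0.006 m and y of pin_2_mid in the frame of bracket_a_hole between -0.006 and 0.006 m and z of pin_2_mid in the frame of bracket_a_hole between 0.018 and 0.026 m))) and y of spindle_1_mid in the frame of seat_left between -0.09 and -0.06 m and z of spindle_1_mid in the frame of seat_left between 0.036 and 0.0485 m and angle between the y axis of each of spindle_1_mid, spindle_2_mid, spindle_3_mid and the y axis of seat_left, either way round below 0.1 rad and (x of spindle_1_mid in the frame of seat_left between -0.07 and -0.054 m or x of spindle_1_mid in the frame of seat_left between -0.116 and -0.1 m or x of spindle_1_mid in the frame of seat_left between -0.162 and -0.146 m) and y of spindle_2_mid in the frame of seat_left between -0.09 and -0.06 m and z of spindle_2_mid in the frame of seat_left between 0.036 and 0.0485 m and (x of spindle_2_mid in the frame of seat_left between -0.07 and -0.054 m or x of spindle_2_mid in the frame of seat_left between -0.116 and -0.1 m or x of spindle_2_mid in the frame of seat_left between -0.162 and -0.146 m) and y of spindle_3_mid in the frame of seat_left between -0.09 and -0.06 m and z of spindle_3_mid in the frame of seat_left between 0.036 and 0.0485 m and (x of spindle_3_mid in the frame of seat_left between -0.07 and -0.054 m or x of spindle_3_mid in the frame of seat_left between -0.116 and -0.1 m or x of spindle_3_mid in the frame of seat_left between -0.162 and -0.146 m) and linear speed of each of spindle_1, spindle_2, spindle_3 below 0.03 m/s); the robot touches nothing.
It fails at once if a spindle is dropped (falls freely faster than 0.7 m/s) ((linear speed of spindle_1 above 0.7 m/s and height (world z) of spindle_1_mid above 0.05 m and contact force between spindle_1 and anything else below 0.02 N) or (linear speed of spindle_2 above 0.7 m/s and height (world z) of spindle_2_mid above 0.05 m and contact force between spindle_2 and anything else below 0.02 N) or (linear speed of spindle_3 above 0.7 m/s and height (world z) of spindle_3_mid above 0.05 m and contact force between spindle_3 and anything else below 0.02 N)).
It fails at once if a bystander is knocked more than 6 cm from its place (distance of any of wood_block, marker, tape_roll, bearing_1, bolt_1, hub_spacer from where it was at the start of the episode above 0.06 m).
Of spindle_2, spindle_3 only 1 to 2 are there at a start; the rules pass over those that are not, and their reading is None.
At some moment in a run one of spindle_1 may be knocked a few centimetres aside while the robot is not near it.
It also fails if it takes over 210 s, if anything falls off the work surface, if the arm or the gripper's body presses on something with over 40 N, if the wrist force passes 120 N, or if a joint passes its speed limit or range.

## Robot

A 6-joint arm with a two-finger parallel gripper is mounted at the origin on a cart in front of the work surface, level with it; the furniture and walls round the work are solid. World frame = base frame: x ahead of the robot, y to its left, z up, the work surface at z = 0. Lengths are in m, angles in rad, forces in N, time in s.
With the tool pointing down it reaches from about 0.275 to 0.75 m from the base axis. Payload 10.2 kg.
Tool frame: the origin (TCP) lies midway between the tips of the shut fingers; the grasp point (between the pads) lies 19 mm behind it (env.hold_point_z is the distance from the TCP to the grasp point, in m); x points along the fingers, z is the direction in which the jaws open and shut, and the axes are right-handed (so a half turn about x gives the same grasp; the last joint's range is limited). The gripper opens to 85 mm and grips with 20 to 120 N. Pads are 22 mm wide; open, the fingers measure 114 mm over their backs; the gripper's body (76 mm by 85 mm) begins 54 mm behind the grasp point. The pads swing forward as they close: fully open they stand 13 mm farther back than shut.
Start: joints at [0.961, 0.313, 1.498, -0, 1.331, -0.223], TCP at [0.198, 0.486, 0.231] pointing down, gripper open.
Joint ranges: [-2.94, 2.94], [-0.97, 2.17], [0.19, 2.56], [-1.23, 4.37], [0.02, 3.11], [-2.88, 2.88]. Speed limits (rad/s): [2.39, 2.39, 3.01, 3.14, 3.14, 3.14].

## Interface

Orientations are given as a unit quaternion [x, y, z, w].
In Python, from bench import env, kinematics, monitor, eyes, job gives the robot as it stands. The module is installed in compiled form; this text tells all that it offers. Calls block until the motion is done:
- env.reach(position, orientation): joint-space move of the TCP to a pose.
- env.movel(position, velocity=0.15, frame=None, guard=None): straight line of the TCP; frame=None keeps the orientation; velocity is the mean speed in m/s. With guard (N) it stops when the force on the tool has changed by that much, and returns True; else False.
- env.set_joints(angles): joint-space move.
- env.release() and env.close_gripper(effort=None): open the fingers fully, or close them until they stop; effort is the grip in N (None keeps the last).
- env.hold(seconds).
- kinematics.ik(position, orientation): joint angles nearest the present ones, or None.
- monitor.sense(): the state.
- eyes.grab_frame(name): name is "side" or "top"; returns a dict with "frame" (384x512x3 uint8, red, green, blue), "mtx" (3x3 intrinsics, pixels), "view" (4x4, takes a point from world to camera coordinates). Camera axes: x right, y down, z forward; pixel columns grow to the right and rows downward; lengths in m; the calibration is good to about 2 mm. A picture is of the moment at which its call begins. There is no depth.
A pose or a line that the arm cannot do raises env.MotionError and nothing moves.
- job.hand_in(): hands the job in, once; it reports no verdict.
The state is a dict: "clock": time; "joints": joint angles; "qvel": joint speeds; "joint_efforts": joint torques, N m; "position": TCP position; "ee_rot": TCP orientation; "contact_force": force on the tool from outside, world axes, zero at the start; "ft_torque": the same for the moment, N m; "finger_gap": opening from 0.0 (shut) to 1.0 (fully open).
Only numpy, scipy, OpenCV 4.12 (cv2) and the standard library are available. Lean on these libraries where they do the work, as an engineer would, in place of code of your own. Each camera call takes 0.05 s, during which the arm holds its last target. There are 200 camera calls.

## Working session

There is one attempt and no reset: what is moved stays moved. The work goes in short steps, each a Python script; the robot and the scene stay as the last script left them, time stands still between calls to the robot, and variables do not carry over. Pictures are saved under pics/ and viewed, on a budget of 14 in all, crops included, one or two more only if the job needs it, and the job is handed in when it is done.

```bash
mkdir -p pics
python3 - <<'E'
from bench import env, kinematics, monitor, eyes, job
import cv2,numpy as np
for n in("top","side"):
    f=eyes.grab_frame(n); cv2.imwrite(f"pics/{n}0.png",cv2.resize(f["frame"][:,:,::-1],None,fx=1.56,fy=1.56,interpolation=cv2.INTER_CUBIC))
    cv2.imwrite(f"pics/raw_{n}0.png",f["frame"][:,:,::-1])
    np.savez(f"cal_{n}.npz",K=f["mtx"],V=f["view"]); print(n,f["mtx"],f["view"].round(3), -f["view"][:3,:3].T@f["view"][:3,3])
print(monitor.sense(), env.hold_point_z)
E
```

```text
top [[437.48256379   0.         255.81299309]
 [  0.         437.48256379 191.1647757 ]
 [  0.           0.           1.        ]] [[-0.009 -1.     0.011  0.087]
 [-0.998  0.008 -0.059  0.5  ]
 [ 0.059 -0.011 -0.998  1.453]
 [ 0.     0.     0.     1.   ]] [0.41521341 0.0992373  1.47905336]
side [[366.31721212   0.         259.77497046]
 [  0.         366.31721212 195.15126893]
 [  0.           0.           1.        ]] [[-0.994 -0.105 -0.015  0.51 ]
 [-0.048  0.566 -0.823  0.012]
 [ 0.095 -0.818 -0.568  1.158]
 [ 0.     0.     0.     1.   ]] [0.39794536 0.99313513 0.67502404]
{'clock': 0.1, 'joints': array([ 9.60627315e-01,  3.13378929e-01,  1.49837606e+00, -1.30414673e-05,
        1.33101668e+00, -2.23380079e-01]), 'qvel': array([-4.06713758e-04,  5.43442461e-05, -1.91298723e-03, -8.69384807e-04,
       -1.25707834e-04,  1.05479794e-03]), 'joint_efforts': array([ 2.86926821e-03, -4.12894034e+01, -2.60141641e+01, -1.47832243e-04,
        2.95977050e-03,  5.59000023e-05]), 'position': array([0.19790183, 0.48601141, 0.23079442]), 'ee_rot': array([-0.39473838,  0.58716086,  0.39442962,  0.5863864 ]), 'contact_force': array([-0.25030753, -0.70889082,  0.60234398]), 'ft_torque': array([ 0.00987189,  0.00875259, -0.05757429]), 'finger_gap': 1.000813207584257} 0.0187
```

View pics/top0.png

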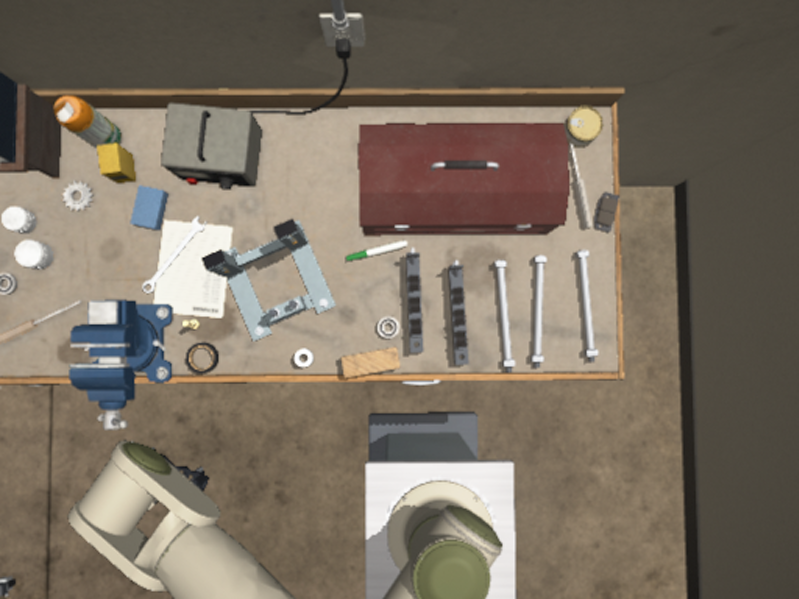

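View pics/side0.png

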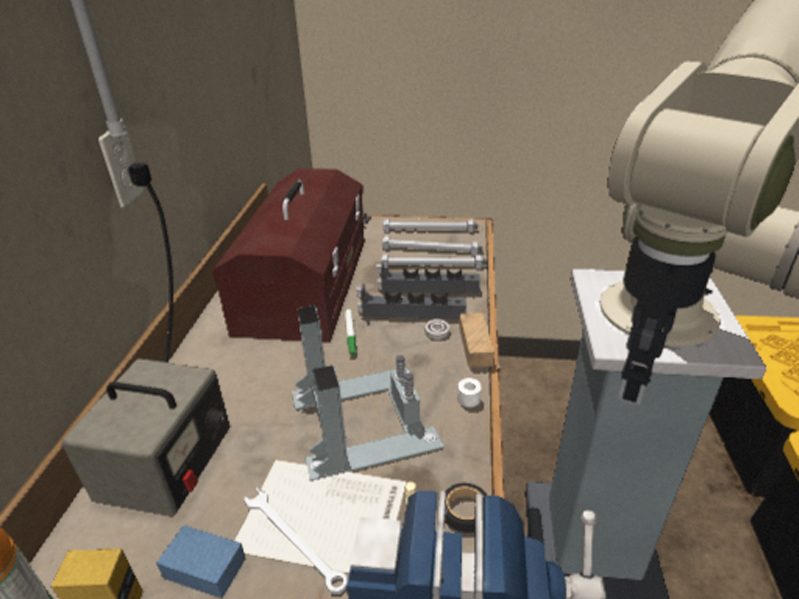

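Top view: the rack is at about (270,280) px, yawed. The brackets are at (413,300) and (457,312), and there are three spindles at x≈505, 539 and 588. The side view agrees. I'll enlarge both regions to pick features.

Run:
```python
import cv2,numpy as np
im=cv2.imread("pics/raw_top0.png")
a=im[135:225,125:220]; b=im[150:245,245:390]
A=cv2.resize(a,None,fx=6.3,fy=6.3,interpolation=cv2.INTER_CUBIC)
cv2.imwrite("pics/cropA.png",A)
s=cv2.imread("pics/raw_side0.png")
cv2.imwrite("pics/cropS.png",cv2.resize(s[190:310,180:290],None,fx=5,fy=5,interpolation=cv2.INTER_CUBIC))
cv2.imwrite("pics/cropB.png",cv2.resize(b,None,fx=5.5,fy=5.5,interpolation=cv2.INTER_CUBIC))
```

```text
(no output)
```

View pics/cropA.png

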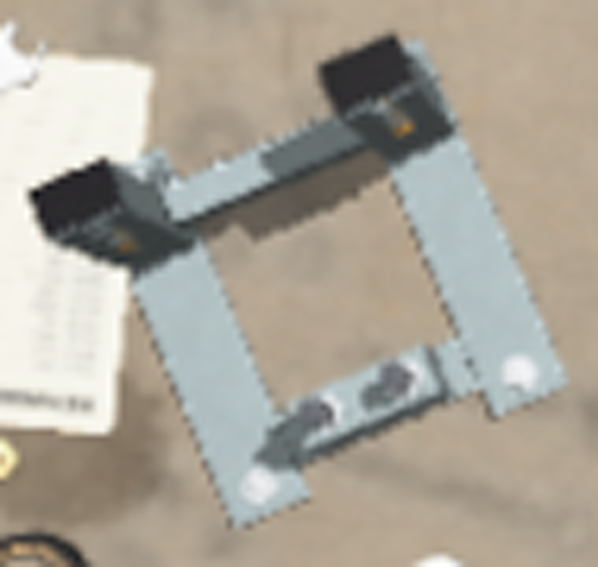

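View pics/cropB.png

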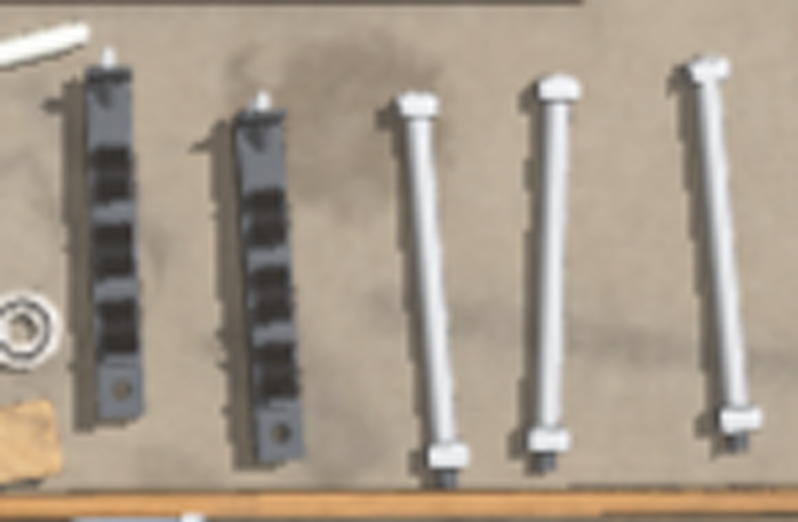

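View pics/cropS.png

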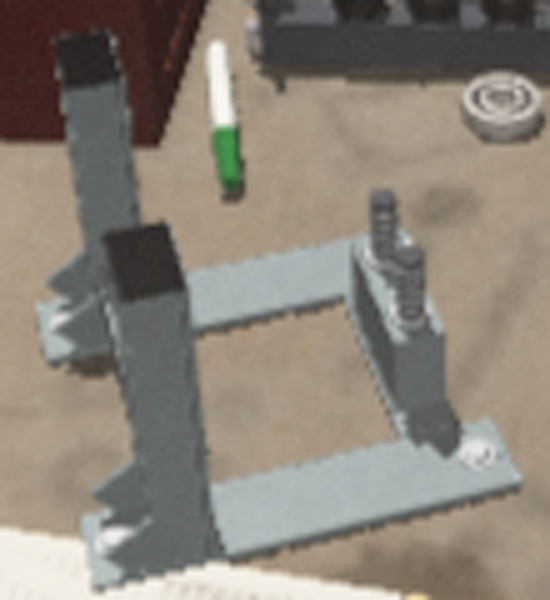

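Crop A shows the rail corners, black caps and brass catches. Crop B shows the bracket holes at (121,390) and (281,432). Crop S shows the pins at (383,196) and (411,252). Next I'll turn these into world points and check them against the given sizes.

```bash
cat > lib.py <<'E'
import numpy as np, cv2
from scipy.optimize import least_squares
from scipy.spatial.transform import Rotation as Rot
C={n:(lambda d:(d["K"],d["V"]))(np.load(f"cal_{n}.npz")) for n in("top","side")}
def proj(n,P):
    K,V=C[n]; P=np.atleast_2d(P); c=P@V[:3,:3].T+V[:3,3]; q=c@K.T; return q[:,:2]/q[:,2:]
def ray(n,uv,z):
    K,V=C[n]; o=-V[:3,:3].T@V[:3,3]; d=V[:3,:3].T@np.linalg.inv(K)@np.array([uv[0],uv[1],1.]); return o+d*(z-o[2])/d[2]
def frame_pt(pose,p):  # pose x,y,yaw ; p in planar frame -> world
    x,y,t=pose; p=np.asarray(p,float); c,s=np.cos(t),np.sin(t)
    return np.array([x+c*p[0]-s*p[1], y+s*p[0]+c*p[1], p[2]])
def spindles(img):
    """bright bars right of the brackets; img BGR top view -> list of (mid xyz, yaw, length)"""
    g=img.min(axis=2); m=(g>165).astype(np.uint8); m[:, :308]=0; m[:, 385:]=0; m[:150]=0; m[238:]=0
    out=[]
    for c in cv2.findContours(m,cv2.RETR_EXTERNAL,cv2.CHAIN_APPROX_NONE)[0]:
        if cv2.contourArea(c)<150: continue
        W=np.array([ray("top",p[0],.012)[:2] for p in c])
        (cx,cy),(w,h),_=cv2.minAreaRect((W*1000).astype(np.float32))
        vx,vy,_,_=cv2.fitLine((W*1000).astype(np.float32),cv2.DIST_HUBER,0,.01,.01).ravel()
        if vx<0: vx,vy=-vx,-vy
        out.append((np.array([cx/1000,cy/1000,.012]),np.arctan2(vy,vx),max(w,h),min(w,h)))
    return sorted(out,key=lambda s:-s[0][1])
E
cat > est.py <<'E'
from lib import *
A=lambda u,v:((u+.5)/6.3-.5+125,(v+.5)/6.3-.5+135)
S=lambda u,v:((u+.5)/5-.5+180,(v+.5)/5-.5+190)
B=lambda u,v:((u+.5)/5.5-.5+245,(v+.5)/5.5-.5+150)
obs=[("top",A(238,527),(-.148,.097,.006)),("top",A(308,495),(-.148,.053,.006)),("top",A(495,418),(-.148,-.053,.006)),("top",A(567,380),(-.148,-.097,.006)),
("top",A(127,244),(-.002,.075,.091)),("top",A(402,125),(-.002,-.075,.091)),
("top",A(52,240),(0,.095,.171)),("top",A(340,115),(0,-.055,.171)),
("side",S(188,288),(0,.095,.171)),("side",S(163,223),(0,.055,.171)),("side",S(520,480),(-.148,.097,.006)),("side",S(490,420),(-.148,.053,.006)),("side",S(129,80),(0,-.055,.171)),("side",S(118,33),(0,-.095,.171))]
def f(q): return np.concatenate([proj(n,frame_pt(q,p))[0]-uv for n,uv,p in obs])
r=least_squares(f,[.47,.3,.4],loss="soft_l1"); print("rack",r.x, np.degrees(r.x[2])); print(f(r.x).reshape(-1,2).round(1).tolist())
np.save("rack.npy",r.x); q=r.x
inv=lambda P:np.array([np.cos(q[2])*(P[0]-q[0])+np.sin(q[2])*(P[1]-q[1]),-np.sin(q[2])*(P[0]-q[0])+np.cos(q[2])*(P[1]-q[1])])
for u in((383,193),(411,250)): print("pin side top",inv(ray("side",S(*u),.094)).round(4))
for u in((335,405),(410,372)): print("pin collar top",inv(ray("top",A(*u),.058)).round(4))
for nm,h,s in(("a",(121,390),[(112,173),(113,250),(118,325)]),("b",(281,432),[(266,217),(271,292),(275,370)])):
    P=np.array([ray("top",B(*u),.045) for u in s]+[ray("top",B(*h),.034)]); ax=[-.062,-.108,-.154,-.192]
    # planar fit
    g=lambda p:np.concatenate([(frame_pt(p,(a,0,0))-w)[:2] for a,w in zip(ax,P)])
    s_=least_squares(g,[.5,0,0]); print("bracket foot",nm,s_.x.round(4),(g(s_.x)*1000).round(1)); np.save(f"br_{nm}.npy",s_.x); print("plate top pred px",proj("top",frame_pt(s_.x,(0,0,.062))))
for s in spindles(cv2.imread("pics/raw_top0.png")): print("sp",s)
for y in(.075,-.075): print("seat",frame_pt(q,(0,y,.085)),"hole",frame_pt(q,(-.192,y,0)))
E
python3 est.py
```

```text
rack [0.58686473 0.36770445 0.39701406] 22.747229784061663
[[-1.0, 0.1], [0.0, 0.0], [-0.5, -0.2], [0.1, 0.7], [-0.1, 0.1], [-0.1, 0.6], [-1.1, 0.1], [-0.5, 0.4], [-0.7, -1.0], [0.6, -0.4], [0.4, 0.1], [0.3, -1.1], [-1.3, -1.1], [-1.9, -0.9]]
pin side top [-0.1167 -0.0242]
pin side top [-0.1175  0.0204]
pin collar top [-0.1146  0.0143]
pin collar top [-0.1141 -0.0277]
bracket foot a [0.5947 0.0554 0.0364] [ 0.3  0.6  0.4 -0.9 -0.8 -0.1  0.   0.3]
plate top pred px [[264.04794918 161.57590023]]
bracket foot b [ 0.568  -0.0351  0.0609] [ 0.7  0.4 -0.3 -0.   0.2 -1.1 -0.6  0.8]
plate top pred px [[291.91538472 169.54730047]]
sp (array([ 0.46853168, -0.14627528,  0.012     ]), np.float32(0.08364039), 227.3901824951172, 24.20069122314453)
sp (array([ 0.47966895, -0.21919823,  0.012     ]), np.float32(-0.049653355), 229.7722625732422, 23.889225006103516)
sp (array([ 0.49087646, -0.3253895 ,  0.012     ]), np.float32(0.064013265), 232.89633178710938, 24.309541702270508)
seat [0.55786475 0.43687093 0.085     ] hole [0.38079858 0.36263098 0.        ]
seat [0.61586471 0.29853798 0.085     ] hole [0.43879853 0.22429803 0.        ]
```

Everything matches the given sizes: spindles are 227–233 mm by 24 mm, and the rack residuals are at most 2 px. I'll pick the first bracket and move it to in front of the left seat.

```bash
cat > rob.py <<'E'
from lib import *
from bench import env, kinematics, monitor, eyes, job
H=env.hold_point_z; TZ=.30
def ori(yaw,tilt=0,flip=False):
    """jaws open along frame y (yaw), tool down; tilt (about jaw-frame y) points tool towards +x of frame"""
    R=Rot.from_euler("z",yaw)*Rot.from_euler("y",-tilt)*Rot.from_matrix(np.array([[0,-1,0],[0,0,1],[-1,0,0]]).T@np.eye(3)) if 0 else None
    c=np.array([[0,1.,0],[0,0,1.],[-1.,0,0]])
    # columns: tool x=(0,0,-1), tool z=(0,1,0), tool y=z cross x=(-1,0,0)
    M=np.column_stack([(0,0,-1.),(-1.,0,0),(0,1.,0)])
    R=Rot.from_euler("z",yaw)*Rot.from_euler("y",-tilt)*Rot.from_matrix(M)
    if flip: R=R*Rot.from_euler("x",np.pi)
    return R.as_quat()
def best(pos,yaw,rows=(False,True)):
    j=monitor.sense()["joints"]; o=[]
    for fl in rows:
        q=ori(yaw,0,fl); s=kinematics.ik(pos,q)
        if s is not None: o.append((abs(s-j).max(),fl,q))
    return min(o,key=lambda t:t[0])[2]
def tcp(): return monitor.sense()["position"]
def up(z=TZ,v=.3):
    p=tcp().copy(); p[2]=z; env.movel(p,velocity=v)
def snap(name,n="top",crop=None,s=1):
    f=eyes.grab_frame(n)["frame"][:,:,::-1]; cv2.imwrite(f"pics/raw_{name}.png",f)
    if crop: f=f[crop[0]:crop[1],crop[2]:crop[3]]
    cv2.imwrite(f"pics/{name}.png",cv2.resize(f,None,fx=s,fy=s,interpolation=cv2.INTER_CUBIC)); return f
def st(m=""):
    s=monitor.sense(); print(m,"t%.1f"%s["clock"],s["position"].round(4),"F",s["contact_force"].round(1),"gap%.3f"%s["finger_gap"])
def pick_bracket(nm):
    b=np.load(f"br_{nm}.npy"); g=frame_pt(b,(-.07,0,.022-H+.0005)); hi=g+[0,0,.26]
    q=best(hi,b[2]); env.reach(hi,q); env.movel(g+[0,0,.10],velocity=.3); env.movel(g,velocity=.08)
    env.close_gripper(80); st("gripped"); env.movel(g+[0,0,.26],velocity=.15); st("lifted")
    print((tcp()-g-[0,0,.26]).round(4))
def to_rack(side,dx=-.035,dz=.016):
    q=np.load("rack.npy"); y=.075*side; p=frame_pt(q,(-.07+dx,y,.085+.022-H+dz)); hi=p.copy(); hi[2]=.30
    o=best(hi,q[2]); env.reach(hi,o); env.movel(p,velocity=.1); st("pre"); return p
E
python3 - <<'E'
from rob import *
up(); pick_bracket("a"); to_rack(1)
snap("pre_a",crop=(120,235,110,225),s=5); snap("pre_as","side",crop=(180,310,170,300),s=4.5)
a=cv2.imread("pics/pre_a.png");b=cv2.imread("pics/pre_as.png"); cv2.imwrite("pics/v1.png",cv2.resize(np.hstack([cv2.resize(a,(575,575)),cv2.resize(b,(575,575))]),(800,400)))
E
```

```text
gripped t5.1 [0.525  0.0528 0.0041] F [-0.3 -1.3  5.3] gap0.315
lifted t7.0 [0.5246 0.0529 0.2631] F [ 0.3  0.3 -3.7] gap0.320
[-0.0002  0.     -0.0007]
pre t10.4 [0.4612 0.3964 0.1047] F [-0.2 -0.8 -3.6] gap0.315
```

View pics/v1.png

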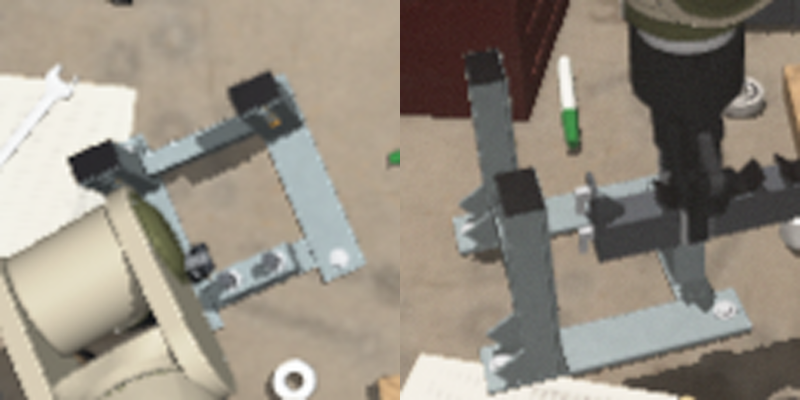

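The bracket is held level in front of the left upright, with its hooks aimed at the slots. Now I'll insert it with a guard.

```bash
cat >> rob.py <<'E'
def insert(side,p):
    q=np.load("rack.npy"); d=np.array([np.cos(q[2]),np.sin(q[2]),0])
    hit=env.movel(p+d*.045,velocity=.03,guard=6); t=(tcp()-p)@d; st(f"in hit={hit} travel={t*1000:.1f}mm"); return t
def lower(dz=.012):
    p=tcp().copy(); p[2]-=dz; h=env.movel(p,velocity=.02,guard=4); st(f"down hit={h}")
E
python3 - <<'E'
from rob import *
t=insert(1,tcp().copy())
if t>.029: lower()
E
```

```text
in hit=True travel=32.9mm t11.6 [0.4915 0.4089 0.1033] F [ 0.1 -0.3 -3.4] gap0.315
down hit=True t12.0 [0.4907 0.4086 0.095 ] F [-3.  -1.4  0.8] gap0.315
```

```bash
cat >> rob.py <<'E'
def press(side,zs=.14):
    q=np.load("rack.npy"); p=frame_pt(q,(-.024,.075*side,.22)); env.release(); up(.22)
    env.close_gripper(40); env.movel(p,velocity=.2); p[2]=zs; env.movel(p,velocity=.1); st("above")
    p[2]=.121; h=env.movel(p,velocity=.02,guard=20); st(f"press1 hit={h}")
    p[2]=.113; h=env.movel(p,velocity=.015,guard=22); st(f"press2 hit={h}"); env.hold(.3); up(.24); env.release()
E
python3 - <<'E'
from rob import *
press(1); snap("pa",crop=(120,235,110,225),s=5); snap("pas","side",crop=(180,310,170,300),s=4.5)
a=cv2.imread("pics/pa.png");b=cv2.imread("pics/pas.png"); cv2.imwrite("pics/v2.png",cv2.resize(np.hstack([cv2.resize(a,(575,575)),cv2.resize(b,(575,575))]),(800,400)))
E
```

```text
above t15.3 [0.536  0.4278 0.1409] F [ 0.1 -0.5  0.2] gap-0.002
press1 hit=False t16.4 [0.5358 0.4277 0.1223] F [-2.4 -2.6  7.8] gap0.004
press2 hit=True t16.8 [0.5363 0.428  0.1184] F [-1.  -1.1  5.5] gap-0.001
```

View pics/v2.png

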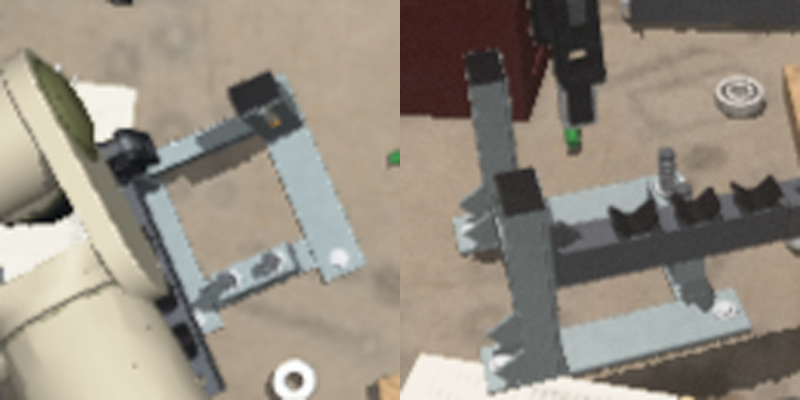

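The left bracket is home: the tip stopped at z=0.118, and the expected height is 0.119. The side view shows it level against the upright. The right bracket gets the same sequence.

Run:
```python
from rob import *
up(); pick_bracket("b"); p=to_rack(-1)
t=insert(-1,tcp().copy())
if t>.027:
    lower(); press(-1)
    up(); env.set_joints([-.9]+list(monitor.sense()["joints"][1:]))
snap("pb",crop=(120,235,110,225),s=5); snap("pbs","side",crop=(180,310,170,300),s=4.5)
a=cv2.imread("pics/pb.png");b=cv2.imread("pics/pbs.png"); cv2.imwrite("pics/v3.png",cv2.resize(np.hstack([cv2.resize(a,(575,575)),cv2.resize(b,(575,575))]),(800,400)))
```

```text
gripped t23.3 [ 0.4984 -0.0395  0.0042] F [-0.6 -0.8  5.9] gap0.314
lifted t25.2 [ 0.4979 -0.0393  0.2632] F [ 0.1 -0.1 -4.6] gap0.310
[-0.0002  0.0001 -0.0006]
pre t28.4 [0.5192 0.258  0.1047] F [-0.   0.5 -3.4] gap0.315
in hit=True travel=33.4mm t29.5 [0.55   0.2709 0.1034] F [-0.8  0.2 -3.7] gap0.317
down hit=True t29.9 [0.549  0.2706 0.0946] F [-0.9 -0.1 -3.7] gap0.314
above t33.2 [0.594  0.2894 0.1409] F [0.7 0.4 0.6] gap0.002
press1 hit=False t34.3 [0.5938 0.2893 0.1223] F [-4.8 -1.8  7.1] gap0.004
press2 hit=True t34.8 [0.5944 0.2895 0.1183] F [-1.2 -1.2  6.8] gap-0.000
```

View pics/v3.png

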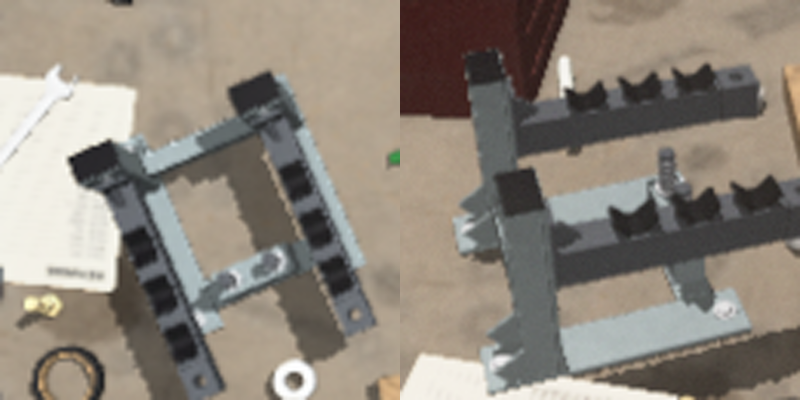

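Both brackets are up and level. The holes are visible at (201,381) and (355,315) in the top half, and (738,73) in the side half. I'll compare the measured holes with the rack model.

Run:
```python
from lib import *
q=np.load("rack.npy"); im=cv2.imread("pics/raw_pb.png"); g=im.max(axis=2).astype(float)
inv=lambda P:np.array([np.cos(q[2])*(P[0]-q[0])+np.sin(q[2])*(P[1]-q[1]),-np.sin(q[2])*(P[0]-q[0])+np.cos(q[2])*(P[1]-q[1])])
for u,y in(((201,381),.075),((355,315),-.075)):
    c=(np.array(u)+.5)/3.478-.5+[110,120]; i,j=np.round(c[::-1]).astype(int)
    w=g[i-2:i+3,j-2:j+3]; W=np.clip(np.median(w)+3-w,0,None); yy,xx=np.mgrid[i-2:i+3,j-2:j+3]
    c2=np.array([(W*xx).sum(),(W*yy).sum()])/W.sum(); print(w.astype(int).tolist())
    for cc in(c,c2): print("hole top",cc.round(2),inv(ray("top",cc,.119)).round(4), "expected",(-.192,y))
c=(np.array([338,73])+.5)/3.077-.5+[170,180]; print("hole side",inv(ray("side",c,.119)).round(4))
m=(g<45).astype(np.uint8); m[:,:140]=0; m[:,215:]=0; m[:165]=0; m[232:]=0
n,l,s,cen=cv2.connectedComponentsWithStats(m)
for k in range(1,n):
    if s[k,4]>25: print("saddle",s[k,4],inv(ray("top",cen[k],.128)).round(4))
```

```text
[[118, 107, 100, 112, 119], [105, 73, 77, 114, 118], [91, 64, 89, 134, 121], [102, 75, 83, 122, 117], [115, 97, 92, 104, 114]]
hole top [167.44 229.19] [-0.195   0.0713] expected (-0.192, 0.075)
hole top [166.32 229.15] [-0.1935  0.0744] expected (-0.192, 0.075)
[[111, 106, 114, 115, 120], [85, 117, 150, 128, 119], [79, 150, 174, 149, 123], [93, 137, 156, 130, 118], [112, 110, 111, 117, 121]]
hole top [211.71 210.21] [-0.1949 -0.0772] expected (-0.192, -0.075)
hole top [210.63 209.89] [-0.1927 -0.0745] expected (-0.192, -0.075)
hole side [-0.1941 -0.0727]
saddle 53 [-0.0651  0.0731]
saddle 53 [-0.1107  0.0726]
saddle 51 [-0.1575  0.0725]
```

Run:
```python
from lib import *
q=np.load("rack.npy"); q[:2]=frame_pt(q,(-.002,-.0008,0))[:2]; np.save("rack.npy",q)
a=cv2.imread("pics/raw_pb.png")[185:215,165:205]; b=cv2.imread("pics/raw_pbs.png")[222:262,245:285]
A=cv2.resize(a,None,fx=10,fy=10,interpolation=cv2.INTER_CUBIC);B=cv2.resize(b,None,fx=10,fy=10,interpolation=cv2.INTER_CUBIC)
A=cv2.copyMakeBorder(A,0,100,0,0,cv2.BORDER_CONSTANT); V=np.hstack([A,B]); cv2.imwrite("pics/v4.png",V)
for y in(.0215,-.0215):
  for z in (.054,.058,.094): print(y,z,((proj("top",frame_pt(q,(-.115,y,z)))[0]-[165,185]+.5)*10).round(),((proj("side",frame_pt(q,(-.115,y,z)))[0]-[245,222]+.5)*10+[400,0]).round())
for y in(.0375,-.0375): print("blk",y,[((proj("top",frame_pt(q,(-.115+s*.013,y,.054)))[0]-[165,185]+.5)*10).round() for s in(1,-1)],[((proj("side",frame_pt(q,(-.115+s*.013,y,.054)))[0]-[245,222]+.5)*10+[400,0]).round() for s in(1,-1)])
```

```text
0.0215 0.054 [119. 159.] [573. 306.]
0.0215 0.058 [117. 158.] [573. 294.]
0.0215 0.094 [ 98. 154.] [571. 182.]
-0.0215 0.054 [241. 107.] [524. 193.]
-0.0215 0.058 [240. 106.] [523. 181.]
-0.0215 0.094 [223. 100.] [520.  71.]
blk 0.0375 [array([ 58., 141.]), array([ 89., 215.])] [array([541., 362.]), array([644., 339.])]
blk -0.0375 [array([271.,  51.]), array([302., 124.])] [array([457., 164.]), array([555., 143.])]
```

View pics/v4.png

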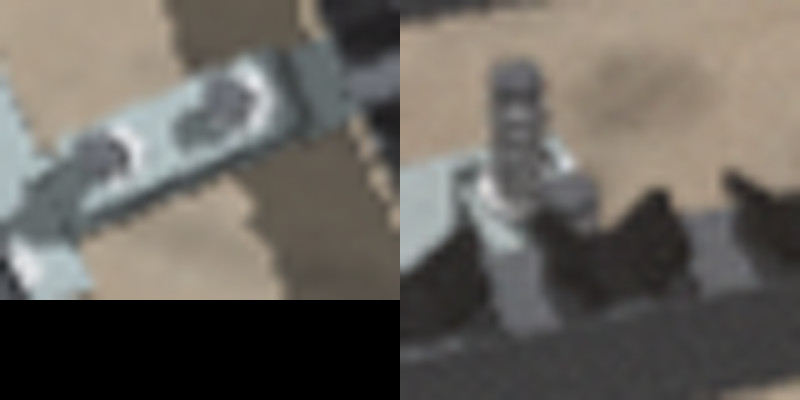

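The predicted pin positions match the pictures to within about 1 px (left pin (105,155)/(571,185), right pin (232,105)/(517,70)). I'll move the right pin first.

```bash
cat >> rob.py <<'E'
def pin(side,py):
    q=np.load("rack.npy"); G=.009-H   # TCP height relative to pin mid
    p=frame_pt(q,(-.115,py,.076+G)); hi=p.copy(); hi[2]=.30
    env.release(); o=best(hi,q[2]+np.pi/2); env.reach(hi,o); env.movel(p+[0,0,.06],velocity=.2); env.movel(p,velocity=.06,guard=8); st("at pin")
    z0=tcp()[2]; env.close_gripper(50); st("gripped"); env.movel(p+[0,0,.15],velocity=.12); st("lifted")
    h=frame_pt(q,(-.192,.075*side,.205+G)); hi=h.copy(); hi[2]=.26+G
    o=best(hi,q[2]); env.reach(hi,o); env.movel(h,velocity=.1); st("over hole"); return z0-.076-G
def drop(side,dz0,center=(0,0),v=.03):
    """centre in rack xy; spiral until the tip enters; dz0: how much higher than planned the grip was"""
    q=np.load("rack.npy"); G=.009-H+dz0
    off=[(0,0)]+[(r*np.cos(a),r*np.sin(a)) for r,n in((.002,6),(.0035,8)) for a in np.arange(n)*2*np.pi/n]
    for k,(dx,dy) in enumerate(off):
        x,y=-.192+center[0]+dx,.075*side+center[1]+dy
        env.movel(frame_pt(q,(x,y,.193+G)),velocity=.1)
        h=env.movel(frame_pt(q,(x,y,.1405+G)),velocity=v,guard=5); m=tcp()[2]-G
        st(f"try{k} ({x:.4f},{y:.4f}) hit={h} mid={m:.4f}")
        if m<.15: return True
        if m<.183: return None
    return False
E
python3 - <<'E'
from rob import *
d=pin(-1,-.0215); print("dz0",d)
r=drop(-1,d); print(r)
if r: env.release(); st("released"); up()
E
```

```text
at pin t44.5 [0.4878 0.302  0.0667] F [ 0.7  0.2 -0.3] gap1.004
gripped t45.1 [0.4877 0.3019 0.0664] F [0.3 0.7 1.7] gap0.143
lifted t46.5 [0.4873 0.3018 0.2156] F [ 0.3  0.4 -0. ] gap0.143
over hole t48.5 [0.4376 0.2229 0.1958] F [-0.1  0.2 -0.5] gap0.146
dz0 0.0003994668875337299
try0 (-0.1920,-0.0750) hit=False mid=0.1406 t50.7 [0.4373 0.2228 0.1313] F [ 0.5 -0.3 -0.6] gap0.144
True
released t51.4 [0.4373 0.2228 0.1312] F [ 0.5 -0.4  0.1] gap0.997
```

First try. Now the left pin, then a check picture.

Run:
```python
from rob import *
d=pin(1,.0215); r=drop(1,d); print(r)
if r: env.release(); st("released"); up(); env.set_joints([-.4]+list(monitor.sense()["joints"][1:]))
snap("pp",crop=(120,235,110,225),s=5); snap("pps","side",crop=(180,310,170,300),s=4.5)
a=cv2.imread("pics/pp.png");b=cv2.imread("pics/pps.png"); cv2.imwrite("pics/v5.png",cv2.resize(np.hstack([cv2.resize(a,(575,575)),cv2.resize(b,(575,575))]),(800,400)))
for s in spindles(cv2.imread("pics/raw_pp.png")): print("sp",s)
```

```text
at pin t55.7 [0.4712 0.3417 0.0667] F [-0.2 -0.4  0.3] gap1.000
gripped t56.4 [0.471  0.3416 0.0665] F [ 0.8 -0.1  1.7] gap0.145
lifted t57.8 [0.4707 0.3414 0.2155] F [-0.   0.9 -0.2] gap0.141
over hole t59.8 [0.3796 0.3612 0.1958] F [-0.2  0.  -0.6] gap0.149
try0 (-0.1920,0.0750) hit=False mid=0.1406 t62.0 [0.3793 0.3612 0.1313] F [ 0.2  0.5 -0.3] gap0.144
True
released t62.7 [0.3793 0.3611 0.1312] F [-0.3  0.  -0. ] gap0.999
sp (array([ 0.50544305, -0.13987286,  0.012     ]), np.float32(0.15922324), 258.82171630859375, 112.63670349121094)
sp (array([ 0.37930273, -0.14464119,  0.012     ]), np.float32(1.4340693), 107.49848937988281, 66.76322937011719)
sp (array([ 0.58896521, -0.22021739,  0.012     ]), np.float32(1.2390972), 130.18014526367188, 84.24327087402344)
sp (array([ 0.48663052, -0.27212411,  0.012     ]), np.float32(-0.37845245), 244.20660400390625, 28.778072357177734)
sp (array([ 0.44258752, -0.31945715,  0.012     ]), np.float32(0.059555564), 199.66156005859375, 20.050500869750977)
```

View pics/v5.png

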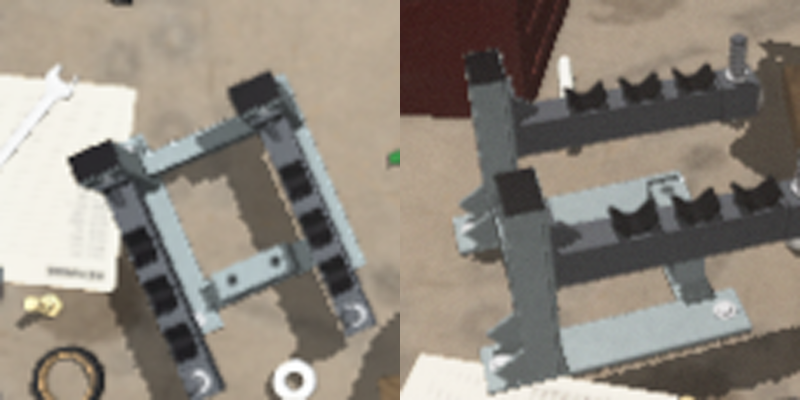

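Both pins are down with their collars on the arms, and the pin block's holes are empty. The arm was hiding the spindles, so I'll move it left, measure them again and check IK for the tilted placing poses.

```bash
cat >> rob.py <<'E'
SX=[-.062,-.108,-.154]
def place_ori(tilt,flip):
    q=np.load("rack.npy"); R=Rot.from_euler("z",q[2])*Rot.from_euler("y",-tilt)*Rot.from_euler("z",-q[2])*Rot.from_quat(ori(q[2]+np.pi/2,0,flip)); return R
def place_pose(k,dz,R,off=.009):
    q=np.load("rack.npy"); return frame_pt(q,(SX[k],0,.127+dz))+R.apply([off,0,0])
def clear_view():
    up(.33); env.set_joints([1.15]+list(monitor.sense()["joints"][1:]))
E
python3 - <<'E'
from rob import *
clear_view(); f=snap("s1"); snap("s1c",crop=(145,245,240,392),s=5)
for s in spindles(f): print("sp",s)
for fl in(0,1):
  for t in(30,45,60):
    R=place_ori(np.radians(t),fl)
    for k in range(3):
        print(fl,t,k,[None if (a:=kinematics.ik(place_pose(k,dz,R),R.as_quat())) is None else a.round(2).tolist() for dz in(0,.08)])
E
```

```text
sp (array([ 0.46853168, -0.14627528,  0.012     ]), np.float32(0.08368158), 227.3901824951172, 24.20069122314453)
sp (array([ 0.47966895, -0.21919823,  0.012     ]), np.float32(-0.049643215), 229.7722625732422, 23.889225006103516)
sp (array([ 0.45186755, -0.32079248,  0.012     ]), np.float32(0.06895366), 217.13868713378906, 23.929292678833008)
0 30 0 [None, None]
0 30 1 [None, None]
0 30 2 [None, None]
0 45 0 [None, None]
0 45 1 [[0.38, 0.35, 2.03, 2.66, 0.02, 0.48], None]
0 45 2 [[0.38, 0.27, 2.15, 2.98, 0.06, 0.15], None]
0 60 0 [[0.38, 0.47, 2.03, 3.12, 0.41, 0.02], [0.38, 0.3, 1.98, 3.09, 0.19, 0.05]]
0 60 1 [[0.38, 0.41, 2.16, 3.12, 0.47, 0.02], [0.38, 0.22, 2.1, 3.09, 0.23, 0.04]]
0 60 2 [[0.38, 0.34, 2.28, 3.11, 0.53, 0.02], [0.38, 0.13, 2.22, 3.09, 0.25, 0.04]]
1 30 0 [[0.39, 0.45, 1.73, 0.01, 0.45, -0.02], [0.39, 0.34, 1.64, 0.01, 0.64, -0.02]]
1 30 1 [[0.39, 0.36, 1.86, 0.01, 0.4, -0.02], [0.39, 0.25, 1.77, 0.01, 0.6, -0.02]]
1 30 2 [[0.38, 0.28, 1.98, 0.02, 0.36, -0.03], [0.38, 0.15, 1.89, 0.01, 0.58, -0.02]]
1 45 0 [[0.39, 0.42, 1.9, 0.23, 0.03, -0.24], [0.39, 0.29, 1.83, 0.03, 0.24, -0.04]]
1 45 1 [[0.38, 0.35, 2.03, 2.66, 0.02, -2.66], [0.38, 0.2, 1.95, 0.04, 0.21, -0.05]]
1 45 2 [None, [0.38, 0.1, 2.07, 0.05, 0.19, -0.06]]
1 60 0 [None, None]
1 60 1 [None, None]
1 60 2 [None, None]
```

View pics/s1c.png

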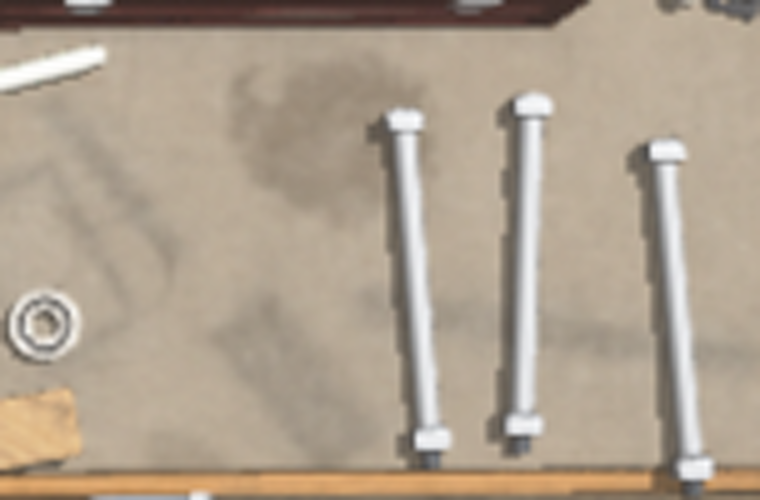

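All three spindles are found. The outer one (near (680,310) px) has been knocked about 4 cm towards the robot, and my mask clipped its nut, so I'll widen the mask. I'll place back to front with a 34° tilt so the opening fingers clear the neighbour, starting with the first spindle on the back saddles.

```bash
sed -i 's/m\[238:\]=0/m[246:]=0/' lib.py
cat >> rob.py <<'E'
def lay(s,k,tilt=np.radians(34)):
    m,yaw=s[0],float(s[1]); g=np.array([m[0],m[1],.003]); hi=g+[0,0,.28]
    env.release(); o=best(hi,yaw); env.reach(hi,o); env.movel(g+[0,0,.06],velocity=.3); env.movel(g,velocity=.06,guard=8); st("at spindle")
    off=.012-tcp()[2]; env.close_gripper(80); st("gripped"); env.movel(g+[0,0,.04],velocity=.06); env.movel(g+[0,0,.30],velocity=.25); st("lifted")
    R=place_ori(tilt,1); o=R.as_quat()
    env.reach(place_pose(k,.13,R,off),o); env.movel(place_pose(k,.02,R,off),velocity=.12); st("above saddle")
    h=env.movel(place_pose(k,-.004,R,off),velocity=.02,guard=3); st(f"down hit={h}"); print("axis z",(tcp()-R.apply([off,0,0]))[2])
def leave():
    env.release(); st("released"); R=Rot.from_quat(monitor.sense()["ee_rot"]); env.movel(tcp()-R.apply([.09,0,0]),velocity=.1); clear_view()
E
python3 - <<'E'
from rob import *
S=spindles(cv2.imread("pics/raw_s1.png")); [print(s) for s in S]
lay(S[0],0); snap("L0",crop=(120,235,110,225),s=5); snap("L0s","side",crop=(180,310,170,300),s=4.5)
a=cv2.imread("pics/L0.png");b=cv2.imread("pics/L0s.png"); cv2.imwrite("pics/v6.png",cv2.resize(np.hstack([cv2.resize(a,(575,575)),cv2.resize(b,(575,575))]),(800,400)))
E
```

```text
(array([ 0.46853168, -0.14627528,  0.012     ]), np.float32(0.08368158), 227.3901824951172, 24.20069122314453)
(array([ 0.47966895, -0.21919823,  0.012     ]), np.float32(-0.049643215), 229.7722625732422, 23.889225006103516)
(array([ 0.44699976, -0.32106271,  0.012     ]), np.float32(0.061439835), 226.88929748535156, 23.929292678833008)
at spindle t73.1 [ 0.4688 -0.1464  0.0033] F [-0.3 -0.7 -0.3] gap0.996
gripped t73.7 [ 0.4685 -0.146   0.0034] F [-1.3  2.9  6.1] gap0.154
lifted t75.7 [ 0.4681 -0.1461  0.3017] F [ 0.1  0.1 -3.4] gap0.149
above saddle t78.7 [0.533  0.3442 0.1407] F [ 0.2  0.2 -2.7] gap0.153
down hit=True t79.6 [0.5328 0.3442 0.1205] F [ 0.2 -0.6  2.7] gap0.155
axis z 0.12773065646245443
```

View pics/v6.png

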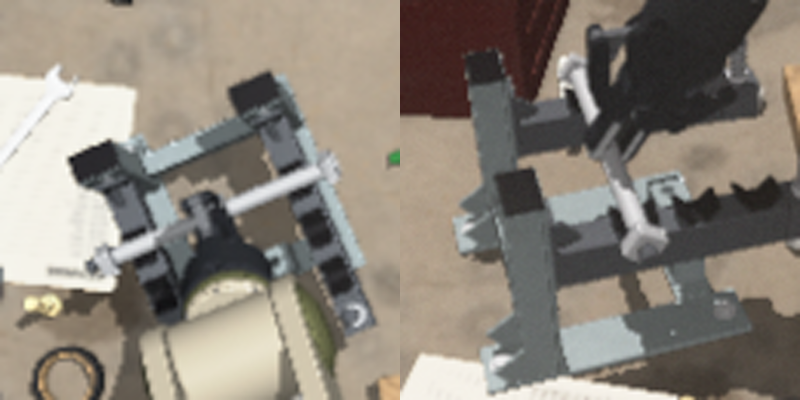

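The spindle lies across both back saddles, straight and centred, with its axis at 0.1277. I'll release it, measure the others again and lay the second.

Run:
```python
from rob import *
leave(); S=spindles(snap("s2")); [print(s[0].round(3),round(float(s[1]),3),s[2:]) for s in S]
S=[s for s in S if 220<s[2]<236 and s[3]<27]
if len(S)==2:
    lay(S[0],1); snap("L1s","side"); leave(); f=snap("s3"); S=spindles(f); [print(s[0].round(3),round(float(s[1]),3),s[2:]) for s in S]
    a=f[120:235,110:225];b=cv2.imread("pics/raw_L1s.png")[180:310,170:300]; cv2.imwrite("pics/v7.png",np.hstack([cv2.resize(a,(400,400),interpolation=cv2.INTER_CUBIC),cv2.resize(b,(400,400),interpolation=cv2.INTER_CUBIC)]))
```

```text
released t80.4 [0.5319 0.3438 0.1192] F [-0.1  0.6 -0.5] gap0.999
[ 0.48  -0.219  0.012] -0.05 (229.7722625732422, 23.889225006103516)
[ 0.447 -0.321  0.012] 0.061 (226.88929748535156, 23.929292678833008)
at spindle t88.9 [ 0.4799 -0.2193  0.0033] F [-0.8 -0.4  0.2] gap1.005
gripped t89.6 [ 0.4797 -0.219   0.0034] F [-1.8  2.5  5.8] gap0.154
lifted t91.6 [ 0.4793 -0.2189  0.3016] F [-0.6  0.5 -3.9] gap0.150
above saddle t94.6 [0.4906 0.3264 0.1407] F [-0.2  0.2 -2.5] gap0.148
down hit=True t95.6 [0.4901 0.3263 0.1187] F [-1.3 -0.   2.8] gap0.155
axis z 0.12584848741567484
released t96.3 [0.4893 0.326  0.1177] F [0.8 0.8 0.1] gap1.000
[ 0.447 -0.321  0.012] 0.061 (226.88929748535156, 23.929292678833008)
```

View pics/v7.png

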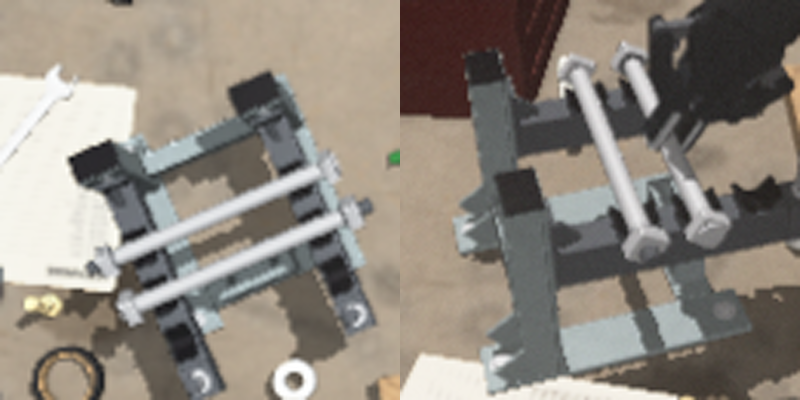

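Two spindles are seated in the back and middle saddles, straight and parallel. Now the third, on the front pair.

Run:
```python
from rob import *
S=spindles(cv2.imread("pics/raw_s3.png")); lay(S[0],2); leave()
env.set_joints([-.6]+list(monitor.sense()["joints"][1:])); st("end")
f=snap("F"); b=snap("Fs","side")
q=np.load("rack.npy"); m=(f.min(axis=2)>150).astype(np.uint8)
for k in range(3):  # spindle axis: bright-pixel centroid across the shank at y=+-40 mm, cast onto z=.127
    o=[]
    for y in(-.04,.04):
        xs=np.arange(-.02,.02,.0005); v=[f[tuple(np.round(proj("top",frame_pt(q,(SX[k]+x,y,.127)))[0][::-1]).astype(int))].min() for x in xs]
        w=np.clip(np.array(v,float)-140,0,None); o.append(round(1000*(w*xs).sum()/max(w.sum(),1),1))
    print("saddle",k,"axis offset mm at y=-40,+40:",o)
cv2.imwrite("pics/v8.png",np.hstack([cv2.resize(f[120:235,110:225],(400,400),interpolation=cv2.INTER_CUBIC),cv2.resize(b[180:310,170:300],(400,400),interpolation=cv2.INTER_CUBIC)]))
```

```text
at spindle t104.9 [ 0.4472 -0.3212  0.0034] F [ 0.2 -0.2 -0.3] gap1.006
gripped t105.6 [ 0.447  -0.3208  0.0034] F [-1.6  3.4  4.7] gap0.150
lifted t107.6 [ 0.4467 -0.3208  0.3016] F [-0.8  0.2 -2.7] gap0.154
above saddle t110.9 [0.4482 0.3086 0.1406] F [-0.1  0.2 -2.6] gap0.150
down hit=True t112.0 [0.4475 0.3084 0.1169] F [ 0.3 -0.5  0.1] gap0.152
axis z 0.12403302959680747
released t112.7 [0.4468 0.3082 0.1162] F [-0.2 -0.5 -0.1] gap0.997
end t118.3 [ 0.4626 -0.1725  0.3289] F [-1.1 -0.1 -1.1] gap1.000
saddle 0 axis offset mm at y=-40,+40: [np.float64(0.7), np.float64(3.1)]
saddle 1 axis offset mm at y=-40,+40: [np.float64(0.3), np.float64(2.9)]
saddle 2 axis offset mm at y=-40,+40: [np.float64(0.1), np.float64(2.2)]
```

View pics/v8.png

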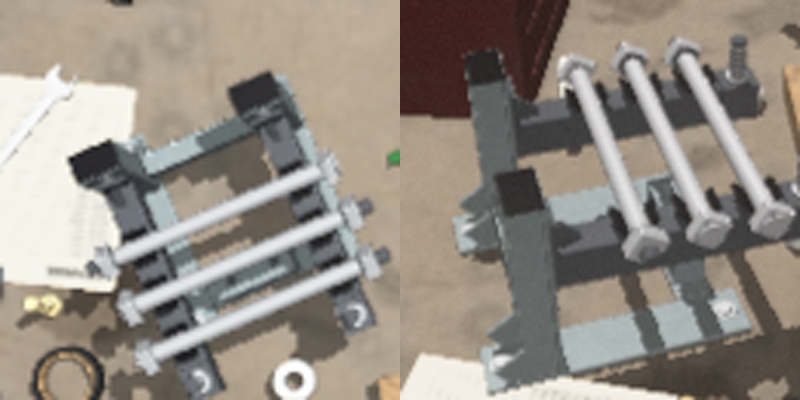

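All three spindles lie parallel in their own saddle pairs with even overhang, both pins are in, and the arm is clear. I'll hand in the job.

```bash
python3 -c "
from bench import job; print(job.hand_in())"
```

```text
the job is handed in; nothing more can be done
None
```

The rack is up and the job is handed in at about 118 s of robot time, well under the 210 s limit. `hand_in()` gave no verdict, so the checks below are my own.

- **Brackets:** Both are hooked in and pressed home. The pressing tip stopped at z = 0.118 m on each arm; 0.119 m is expected when home. I judged the catches only from that height and the pictures, and could not see them snap in directly.
- **Stop pins:** Both went into the bracket holes on the first try, to the commanded depth with no contact. In the pictures the collars sit on the arms.
- **Spindles:** Three were present, each now in its own pair of saddles. When set down, their axes were 127.7, 125.8 and 124.0 mm up, inside the 127 ± 3 mm given. In the last picture they are parallel and evenly overhung, 0–3 mm from the saddle middles. They are 0.02–0.03 rad off my estimated rack axis, probably an error in that estimate and within the 0.1 rad allowed.
- **Knocked spindle:** The outer spindle was knocked about 4 cm aside during the run. I measured it again before picking it up.
- **Bystanders:** I moved none of them on purpose and saw none displaced in the pictures I viewed, but did not measure them at the end.

The first rack estimate was about 2 mm too far back, as shown by the bracket insertion and the saddle positions. I corrected it before placing the pins.

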